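# Put the gear shifter under test into third

### The job

The gear shifter on the test plate has been left standing in its first/second channel. With your fingertips push its black ball knob to neutral, straight across to the other channel, then forward into the third slot (ahead and to the right) until it is fully home, and leave it there. Push gently, do not grip or force the lever, do not dip into fourth (back right), and leave the bottle, jar, spare knob and screwdriver as they stand.

Things in the scene. Friction and masses are not known exactly. Their poses are not given: they have to be found in the camera images.
- shifter: Shifter unit fixed to the bench: dark grey housing 122 x 108 mm on a grey plate 230 x 175 x 6 mm; bright gate plate on top, upper face 101 mm above the mat; a 22 mm high green board ahead of it. Origin on the mat, straight below the crossing of the lever's pivot axes (26 mm up). x = its forward (away from the robot; yaw up to 0.4 rad either way), y = its left, z up.
- gate_center (a point): Middle of the gate's cross channel, on the plate's upper face. The gate is an open H: a left and a right channel run fore and aft, joined only here. Slots: first ahead left, second back left, third ahead right, fourth back right. The shaft crosses between the two round-ended tongues freely within 5 mm at the knob of fore-and-aft neutral, and rides over their ends when up to 10 mm off.
- third_slot (a point): Where the shaft's centre line stands in the gate when fully home in third, on the plate's upper face: 20 mm ahead and 13 mm right of gate_center. The knob moves 2.5 times as far as the shaft does in the gate.
- knob_center (a point): Centre of the black ball knob (48 mm diameter, aluminium disc on top) on the straight 10 mm shaft, 190 mm from the pivots: 216 mm above the mat upright, 206 mm in third. A collar 25 mm wide reaches 40 mm below the centre. In third the centre lies about 48 mm ahead of the unit's origin and 27 to 35 mm to its right (-y of the unit).
- shift_fore (a joint): Lever's fore-and-aft angle, rad: 0 neutral, + = knob forward, -0.26 to 0.26 against rubber stops at the slot ends (about 8 N per mm at the knob). Knob centre in the unit's frame, m: x = 0.190 sin(fore) cos(across), y = -0.190 sin(across), z = 0.026 + 0.190 cos(fore) cos(across). Moves under about 2.5 N at the knob, stays where left.
- shift_across (a joint): Lever's sideways angle, rad: 0 upright, + = knob to the unit's right, -0.185 to 0.185 (stops). Left channel (first/second) about -0.185 to -0.145, right channel (third/fourth) 0.145 to 0.185. Moves under about 2 N at the knob, stays where left. At the start the lever stands in the left channel, anywhere from first through neutral to second.
- flux_bottle: Loose small white bottle, 44 mm diameter, 105 mm tall with a red cap, standing on the mat by the unit. Origin at the centre of its underside. To be left alone.
- screw_jar: Loose amber jar with a steel lid, 52 mm diameter, 55 mm tall, standing on the mat by the unit. Origin at the centre of its underside. To be left alone.
- spare_knob: Loose spare red ball knob, 48 mm diameter, standing 66 mm tall on its aluminium insert on the mat by the unit. Origin at the centre of its underside. To be left alone.
- screwdriver: Loose screwdriver with a yellow handle, 160 mm long, 26 mm thick, lying on the mat by the unit. Origin midway along it, on the mat. To be left alone.

How it is judged:
By the outcome, as a careful person would: the job done as asked, in the order asked, and still so for the second after the job is handed in, with the robot touching nothing.
It also fails if it takes over 48 s, if anything falls off the work surface, if the arm or the gripper's body presses on something with over 40 N, if the wrist force passes 120 N, or if a joint passes its speed limit or range.

### The arm

A 6-joint arm with a two-finger parallel gripper is mounted at the origin on the work surface. World frame = base frame: x ahead of the robot, y to its left, z up, the work surface at z = 0. Lengths are in m, angles in rad, forces in N, time in s.
With the tool pointing down it reaches from about 0.375 to 0.9 m from the base axis. Payload 3.1 kg.
Tool frame: the origin (TCP) lies between the finger pads; the fingertips stand 22 mm ahead of it and the grasp point (between the pads) lies 3 mm ahead of it; z points along the fingers, y is the direction in which the jaws open and shut (so a half turn about z gives the same grasp; the last joint's range is limited). The gripper opens to 85 mm and grips with 20 to 120 N. Pads are 22 mm wide; open, the fingers measure 114 mm over their backs; the gripper's body (76 mm by 85 mm) begins 54 mm behind the grasp point. The pads swing forward as they close: fully open they stand 13 mm farther back than shut.
Start: joints at [1.052, 0.527, 1.433, -0, 1.181, -0.178], TCP at [0.208, 0.589, 0.253] pointing down, gripper open.
Joint ranges: [-3.08, 3.08], [-0.75, 2.2], [0.22, 2.44], [-1.43, 4.57], [0, 2.65], [-2.85, 2.85]. Speed limits (rad/s): [2.79, 2.79, 3.14, 3.14, 3.14, 3.14].

### API

Orientations are given as a unit quaternion [x, y, z, w].
In Python, from station import status, snapshot, manip gives the robot as it stands.
- The arm moves only by the tool move_arm, never from a script. Its argument "plan" is a list that holds one entry, the list of rows, each a list of 7 numbers: the turn, a rotation vector about the tool's x, y, z scaled (see below), then the shift along the tool's x, y, z scaled (see below), then the closure, from 0 (fully open) to 1 (shut). A call has exactly 8 rows; each row is the pose to reach, as a shift and turn from the pose commanded when the call began, along the tool's axes at that moment; what a row does not reach only later rows make up. The controller multiplies each number of a shift by 100 mm and each number of a turn by pi/4 rad. A row lasts 1/8 s, in which the tool goes at most 62.5 mm and 10.7 degrees, less where a joint would pass 70% of its speed; a pose out of reach is approached as far as the arm can. A call with a number of a shift or a turn outside -1 to 1 is refused whole. A call with a gripper value outside its range is refused whole. The fingers move at their own pace and stop on an object; "force" is the grip in N (left out, the last holds). Time passes only in rows, so rows that repeat a pose let the fingers close, or fill a call up. It gives the time, the measured TCP pose, the force and the opening at its end, in the units of the state.
- status.sense(): the state, without advancing time (a new reading comes with each control period).
- snapshot(name): name is "scene" or "top"; returns a dict with "img" (480x640x3 uint8, red, green, blue), "depth" (480x640 float32, m along the optical axis (not along the pixel's ray), 0 where there is no reading), "mtx" (3x3 intrinsics, pixels), "k1" (the pictures are not rectified: a ray, as slopes to the right and down, at radius r is drawn at 1 + k1 r^2 times it, then the intrinsics apply), "T" (4x4, takes a point from camera to world coordinates). Camera axes: x right, y up, looking along -z (the intrinsics and any distortion apply to the point x, -y, -z); pixel columns grow to the right and rows downward; lengths in m; the calibration is good to about 2 mm. A picture is of the moment at which its call begins.
- manip.sign_off(): hands the job in, once; it reports no verdict.
The state is a dict: "t": time; "q": joint angles; "qd": joint speeds; "tau": joint torques, N m; "tcp_pos": TCP position; "tool_rot": TCP orientation; "force": force on the tool from outside, world axes, zero at the start; "ft_torque": the same for the moment, N m; "finger_gap": opening from 0.0 (shut) to 1.0 (fully open).
Only numpy, scipy, OpenCV 4.12 (cv2) and the standard library are available. Lean on these libraries where they do the work, as an engineer would, in place of code of your own. Each camera call takes 0.05 s, during which the arm holds its last target. There are 200 camera calls.

## Working session

There is one attempt and no reset: what is moved stays moved. The work goes in short steps, Python scripts to look and compute and a tool call to move; the robot and the scene stay as the last step left them, time stands still between calls to the robot, and variables do not carry over. Pictures are saved under pics/ and viewed, on a budget of 10 in all, crops included, one or two more only if the job needs it, and the job is handed in when it is done.

Besides the shell and the picture viewer there is one more tool, called after ">>>" as name(argument=value, ...), one argument or row to a line, values as JSON. move_arm: Moves the arm, as the interface text tells. Its arguments: {"type":"object","properties":{"plan":{"type":"array"},"force":{"type":"number"}},"required":["plan"]}

```bash
mkdir -p pics; ls; cat > h.py <<'E'
import numpy as np, cv2
from station import status, snapshot, manip
def pts(s):
    K=s['mtx'];k1=s['k1'];h,w=s['depth'].shape
    u,v=np.meshgrid(np.arange(w),np.arange(h))
    p=cv2.undistortPoints(np.stack([u,v],-1).reshape(-1,1,2).astype(float),K,np.array([k1,0,0,0.])).reshape(h,w,2)
    d=s['depth'];P=np.stack([p[...,0]*d,-p[...,1]*d,-d,np.ones_like(d)],-1)
    return (P@s['T'].T)[...,:3]
E
python3 - <<'E'
from h import *
st=status.sense();print(st)
a=[]
for n in('scene','top'):
    s=snapshot(n);cv2.imwrite(f'pics/{n}0.png',s['img'][...,::-1]);np.savez(f'{n}0.npz',**s);print(n,s['T'].round(3).tolist(),s['mtx'].round(1).tolist(),s['k1'])
E
```

```text
pics
{'t': 0.0, 'q': array([ 1.05248245e+00,  5.28472459e-01,  1.43389452e+00,  2.28378416e-05,
        1.18137498e+00, -1.78472664e-01]), 'qd': array([-1.28031488e-03,  7.29633880e-04,  3.61117803e-06,  1.57075694e-03,
       -3.62739901e-04, -1.74622167e-03]), 'tau': array([-1.01465612e-03, -4.42338681e+01, -1.78029710e+01, -2.52057362e-04,
        8.23585113e-03,  2.84453208e-06]), 'tcp_pos': array([0.2079555 , 0.588692  , 0.25233216]), 'tool_rot': array([ 1.69108285e-01,  9.85596892e-01, -1.00648708e-03, -3.76799140e-04]), 'force': array([ 0.07899389,  0.52497909, -0.33516876]), 'ft_torque': array([-0.01290899, -0.00519038, -0.06884955]), 'finger_gap': 0.99819926809729}
scene [[-0.375, -0.742, 0.556, 1.063], [0.927, -0.295, 0.233, 0.244], [-0.009, 0.602, 0.798, 0.773], [0.0, 0.0, 0.0, 1.0]] [[503.5, 0.0, 330.0], [0.0, 503.5, 242.8], [0.0, 0.0, 1.0]] 0.018666657099064746
top [[0.02, 0.985, -0.172, 0.452], [-0.999, 0.026, 0.036, 0.067], [0.04, 0.171, 0.984, 1.006], [0.0, 0.0, 0.0, 1.0]] [[459.8, 0.0, 315.1], [0.0, 459.8, 237.6], [0.0, 0.0, 1.0]] -0.07157689969583642
```

View pics/scene0.png

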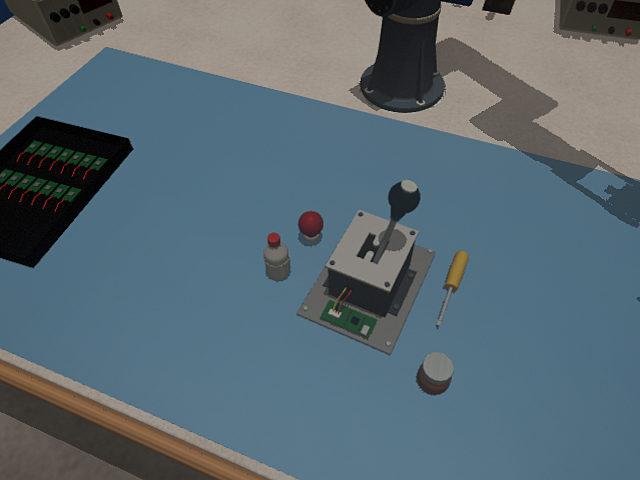

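View pics/top0.png

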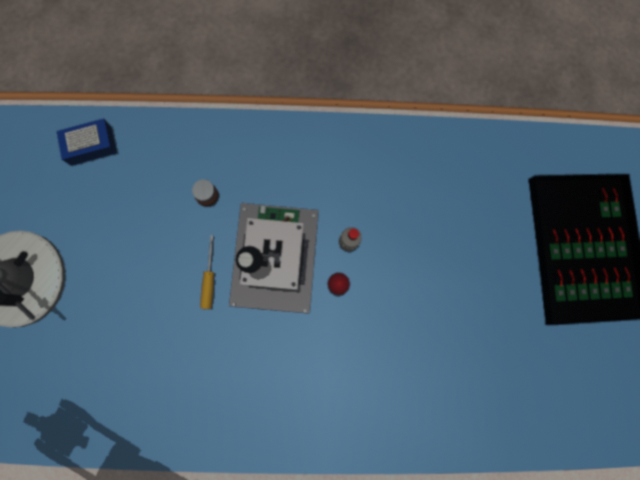

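The knob is back-left of the gate centre: at (404,195) in the scene view and (249,260) in the top view. The gate H is near (272,254) in top, with the screwdriver and jar on the unit's left, and the bottle and spare knob on its right.

```bash
cat >> h.py <<'E'
def knob(s,c=None):
    P=pts(s);m=(P[...,2]>.165)&(P[...,2]<.245)&(P[...,0]>.25)&(P[...,0]<.65)&(abs(P[...,1]-.12)<.2)&(s['depth']>0)&(s['img'].max(-1)<90)
    n,l,st_,_=cv2.connectedComponentsWithStats(m.astype(np.uint8))
    if n<2: return None
    i=1+st_[1:,4].argmax();Q=P[l==i]
    f=lambda x:np.linalg.norm(Q-x,axis=1)-.024
    from scipy.optimize import least_squares
    r=least_squares(f,Q.mean(0)-[0,0,.01],loss='soft_l1',f_scale=.002)
    return r.x,len(Q),np.abs(f(r.x)).mean()
E
python3 - <<'E'
from h import *
for n in('scene','top'):
    s=dict(np.load(n+'0.npz'));P=pts(s);z=P[...,2];I=s['img'].astype(int)
    box=(P[...,0]>.25)&(P[...,0]<.75)&(P[...,1]>-.15)&(P[...,1]<.3)
    sat=I.max(-1)-I.min(-1)
    print(n,'mat z',np.median(z[box&(I[...,2]-I[...,0]>40)]))
    for nm,m in(('gate',box&(abs(z-.101)<.006)&(sat<40)&(I.max(-1)>90)),('base',box&(abs(z-.006)<.005)&(sat<30)&(I.max(-1)>60))):
        k,l,c,_=cv2.connectedComponentsWithStats(m.astype(np.uint8),connectivity=8);i=1+c[1:,4].argmax();Q=P[l==i]
        r=cv2.minAreaRect((Q[:,:2]*1000).astype(np.float32));print(nm,c[i].tolist(),np.median(Q[:,2]).round(4),np.round(r[0],1),np.round(r[1],1),round(r[2],2))
    print('knob',knob(s))
    m=box&(z>.008)&(z<.15)&(sat>50)
    for nm,mm in(('red',box&(I[...,0]>90)&(I[...,1]<70)),('yellow',box&(I[...,0]>120)&(I[...,2]<80)&(I[...,1]>90))):
        k,l,c,_=cv2.connectedComponentsWithStats(mm.astype(np.uint8))
        for i in range(1,k):
            if c[i,4]>15: print(nm,c[i].tolist(),np.median(P[l==i],axis=0).round(3))
E
```

```text
scene mat z 0.00043650767055425366
gate [325, 209, 94, 82, 3465] 0.1008 [577.7 117.7] [113.9 136.6] 86.14
base [297, 245, 139, 110, 3267] 0.0059 [583.3 118.1] [175.3 231.5] 86.06
knob (array([0.5514897 , 0.15073345, 0.20933234]), 780, np.float64(0.002086251336048662))
red [302, 211, 18, 16, 191] [ 0.53  -0.018  0.063]
red [268, 233, 12, 9, 91] [ 0.622 -0.044  0.105]
yellow [447, 251, 21, 36, 371] [0.509 0.259 0.024]
top mat z -0.00034113738702168384
gate [240, 218, 64, 71, 2682] 0.1002 [577.8 119.5] [112.3 133.5] 86.12
base [229, 203, 89, 110, 3474] 0.0053 [582.8 120. ] [174.8 230.1] 86.2
knob (array([0.55080676, 0.15196037, 0.21049876]), 437, np.float64(0.0006902594562354522))
red [348, 228, 12, 11, 94] [ 0.621 -0.043  0.104]
red [334, 279, 10, 10, 71] [ 0.522 -0.018  0.064]
yellow [201, 272, 10, 36, 258] [0.505 0.26  0.024]
```

>>> move_arm(
  plan=[
    [[0,0,0,-0.2,-0.16,-0.1,0.5],[0,0,0,-0.4,-0.32,-0.2,1],[0,0,0,-0.6,-0.48,-0.3,1],[0,0,0,-0.8,-0.64,-0.4,1],[0,0,0,-1,-0.8,-0.48,1],[0,0,0,-1,-0.8,-0.48,1],[0,0,0,-1,-0.8,-0.48,1],[0,0,0,-1,-0.8,-0.48,1]],
  ],
  force=20,
)

```text
t: 1.1
tcp_pos: [0.2755, 0.4807, 0.301]
tool_rot: [0.169, 0.986, -0.0, -0.0]
force: [-0.2, -0.9, -1.0]
finger_gap: 0.001
```

>>> move_arm(
  plan=[
    [[0,0,0,-0.13,-0.1,0,1],[0,0,0,-0.26,-0.2,0,1],[0,0,0,-0.38,-0.3,0,1],[0,0,0,-0.5,-0.4,0,1],[0,0,0,-0.62,-0.5,0,1],[0,0,0,-0.75,-0.6,0,1],[0,0,0,-0.88,-0.7,0,1],[0,0,0,-1,-0.8,0,1]],
  ],
)

```text
t: 2.1
tcp_pos: [0.3442, 0.3708, 0.3013]
tool_rot: [0.169, 0.986, 0.0, 0.0]
force: [-0.2, 0.2, 0.6]
finger_gap: -0.003
```

>>> move_arm(
  plan=[
    [[0,0,0,-0.13,-0.1,0,1],[0,0,0,-0.26,-0.2,0,1],[0,0,0,-0.38,-0.3,0,1],[0,0,0,-0.5,-0.4,0,1],[0,0,0,-0.62,-0.5,0,1],[0,0,0,-0.75,-0.6,0,1],[0,0,0,-0.88,-0.7,0,1],[0,0,0,-1,-0.8,0,1]],
  ],
)

```text
t: 3.1
tcp_pos: [0.4118, 0.2621, 0.3013]
tool_rot: [0.169, 0.986, 0.0, 0.0]
force: [0.5, 0.1, -1.2]
finger_gap: 0.0
```

>>> move_arm(
  plan=[
    [[0,0,-0.08,-0.13,-0.1,0,1],[0,0,-0.16,-0.26,-0.2,0,1],[0,0,-0.24,-0.38,-0.3,0,1],[0,0,-0.347,-0.5,-0.4,0,1],[0,0,-0.347,-0.62,-0.5,0,1],[0,0,-0.347,-0.75,-0.6,0,1],[0,0,-0.347,-0.92,-0.8,0,1],[0,0,-0.347,-0.92,-0.8,0,1]],
  ],
)

```text
t: 4.1
tcp_pos: [0.4722, 0.1555, 0.3013]
tool_rot: [0.035, 0.999, -0.0, 0.0]
force: [-0.3, -0.5, 0.7]
finger_gap: 0.001
```

```bash
cat >> h.py <<'E'
O=np.array([.5777,.1185]);YAW=-.068
def rep(n=('scene','top')):
    from scipy.spatial.transform import Rotation as R
    c,s_=np.cos(YAW),np.sin(YAW);U=np.array([[c,s_],[-s_,c]])
    t=status.sense();r=R.from_quat(t['tool_rot'])
    print('t',t['t'],'tcp unit mm',(1000*(U@(t['tcp_pos'][:2]-O))).round(1),'z',(1000*t['tcp_pos'][2]).round(1),'F unit',(U@t['force'][:2]).round(1),t['force'][2].round(1),'gap',round(t['finger_gap'],3),'tool x,z',r.as_matrix()[:,0].round(3),r.as_matrix()[:,2].round(3))
    for k in n:
        s=snapshot(k);b=knob(s)
        if b: print(k,'knob unit mm',(1000*(U@(b[0][:2]-O))).round(1),(1000*b[0][2]).round(1),b[1],round(b[2]*1000,2))
        np.savez(k+'.npz',**s)
E
python3 - <<'E'
from h import *
rep()
s=np.load('scene.npz')['img'];t=np.load('top.npz')['img']
A=cv2.resize(s[150:350,290:450],None,fx=2.4,fy=2.4,interpolation=2);B=cv2.resize(t[190:340,190:350],(400,480)[:1]+(375,))
B=cv2.copyMakeBorder(B,0,A.shape[0]-375,0,0,0)
cv2.imwrite('pics/c1.png',np.hstack([A,B])[...,::-1])
E
```

```text
t 4.1 tcp unit mm [-107.8   29.7] z 301.3 F unit [-0.3 -0.5] 0.7 gap 0.001 tool x,z [-0.998  0.071 -0.   ] [ 0. -0. -1.]
scene knob unit mm [-28.4  30.4] 209.5 793 2.09
top knob unit mm [-31.1  31.1] 215.0 9 0.22
```

View pics/c1.png

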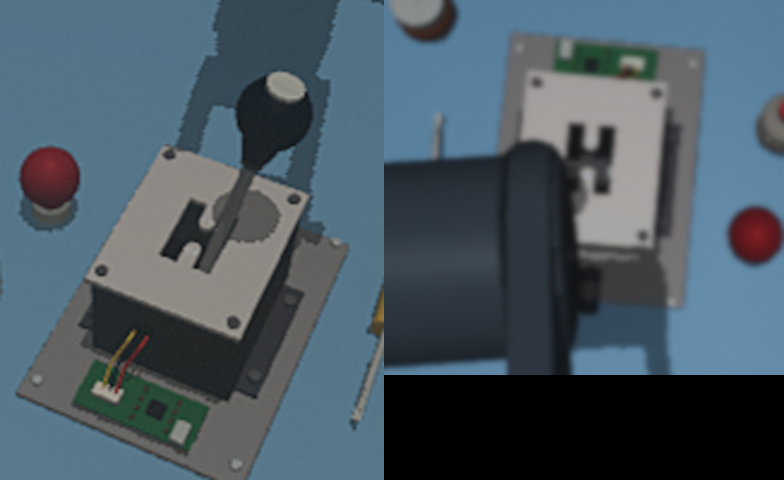

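The crop shows the lever in the left channel between neutral and second, the spare knob, bottle and screwdriver clear. I'll check the H's centre against the plate centre.

```bash
python3 - <<'E'
from h import *
c,s_=np.cos(YAW),np.sin(YAW);U=np.array([[c,s_],[-s_,c]])
for n in('scene','top'):
    s=dict(np.load(n+'0.npz'));h,w=s['depth'].shape
    s['depth']=np.ones((h,w),np.float32);P1=pts(s);C=s['T'][:3,3];D=P1-C
    X=C+D*((.101-C[2])/D[...,2])[...,None];V=(X[...,:2]-O)@U.T*1000
    m=(s['img'].max(-1)<75)&(abs(V[...,0])<38)&(abs(V[...,1])<28)
    k,l,st,_=cv2.connectedComponentsWithStats(m.astype(np.uint8))
    for i in range(1,k):
        if st[i,4]>20:
            Q=V[l==i]; print(n,st[i].tolist(),'x',Q[:,0].min().round(1),Q[:,0].max().round(1),'y',Q[:,1].min().round(1),Q[:,1].max().round(1))
            R_=Q[(Q[:,1]<-9)&(Q[:,1]>-17)]; 
            if len(R_): print(' right chan x',R_[:,0].min().round(1),R_[:,0].max().round(1))
E
```

```text
scene [357, 233, 34, 31, 477] x -37.5 27.8 y -18.6 19.0
 right chan x -24.4 27.6
top [257, 240, 25, 31, 446] x -36.7 25.2 y -16.4 27.9
 right chan x -25.4 25.2
```

>>> move_arm(
  plan=[
    [[0,0,0,0,0,0.2,1],[0,0,0,0,0.01,0.4,1],[0,0,0,0,0.01,0.6,1],[0,0,0,0,0.01,0.8,1],[0,0,0,-0.05,0.01,0.84,1],[0,0,0,-0.15,0.01,0.84,1],[0,0,0,-0.25,0.01,0.84,1],[0,0,0,-0.35,0.01,0.84,1]],
  ],
)

```text
t: 5.2
tcp_pos: [0.5077, 0.1556, 0.2181]
tool_rot: [0.034, 0.999, 0.0, 0.001]
force: [-0.2, 0.3, 0.8]
finger_gap: 0.005
```

>>> move_arm(
  plan=[
    [[0,0,0,-0.03,0,0,1],[0,0,0,-0.06,0,0,1],[0,0,0,-0.09,0,0,1],[0,0,0,-0.12,0,0,1],[0,0,0,-0.15,0,0,1],[0,0,0,-0.18,0,0,1],[0,0,0,-0.21,0,0,1],[0,0,0,-0.24,0,0,1]],
  ],
)

```text
t: 6.2
tcp_pos: [0.5303, 0.1539, 0.2173]
tool_rot: [0.034, 0.999, -0.0, -0.0]
force: [-4.0, -0.2, 2.7]
finger_gap: 0.002
```

```bash
python3 - <<'E'
from h import *
rep()
s=np.load('scene.npz')['img']
cv2.imwrite('pics/c2.png',cv2.resize(s[130:330,270:470],None,fx=2.4,fy=2.4,interpolation=2)[...,::-1])
E
```

```text
t 6.2 tcp unit mm [-49.7  32.1] z 217.3 F unit [-4.  -0.5] 2.7 gap 0.002 tool x,z [-0.998  0.067  0.   ] [-0. -0. -1.]
scene knob unit mm [-17.6  30.7] 215.2 1113 5.03
```

View pics/c2.png

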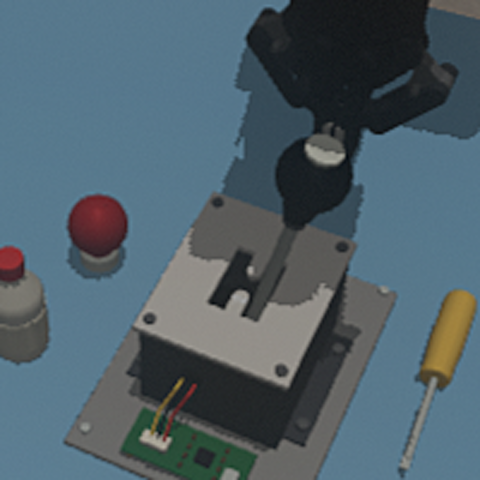

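The fingertips are touching the ball from behind and the lever is moving forward in the left channel. I'll continue to neutral, back off, then measure.

>>> move_arm(
  plan=[
    [[0,0,0,-0.03,0,0,1],[0,0,0,-0.06,0,0,1],[0,0,0,-0.09,0,0,1],[0,0,0,-0.115,0,0,1],[0,0,0,-0.13,0,0,1],[0,0,0,-0.13,0,0,1],[0,0,0,0,0,0,1],[0,0,0,0.2,0,0,1]],
  ],
)

```text
t: 7.3
tcp_pos: [0.5103, 0.1553, 0.2172]
tool_rot: [0.034, 0.999, 0.0, 0.001]
force: [-0.5, 0.5, 0.2]
finger_gap: -0.001
```

```bash
python3 - <<'E'
s=open('h.py').read()
s=s.replace("    n,l,st_,_=","    if c is not None: m&=((P[...,:2]-O)@np.array([np.cos(YAW),np.sin(YAW)])>c)\n    n,l,st_,_=",1)
s=s.replace("knob(s)\n        if b","knob(s,cut)\n        if b").replace("def rep(n=('scene','top'))","def rep(n=('scene','top'),cut=None)")
open('h.py','w').write(s)
E
python3 - <<'E'
from h import *
rep(cut=-.035)
E
```

```text
t 7.3 tcp unit mm [-69.8  32.1] z 217.2 F unit [-0.6  0.5] 0.2 gap -0.001 tool x,z [-0.998  0.068 -0.002] [ 0.002  0.    -1.   ]
scene knob unit mm [-0.8 29.9] 212.1 749 1.69
top knob unit mm [-1.2 26.9] 213.1 2 0.0
```

Knob at neutral (-0.8 mm). Next I'll go round to its left side, turning the tool 90° so the narrow side pushes.

>>> move_arm(
  plan=[
    [[0,0,0,0.05,0.1,0,1],[0,0,0,0.05,0.25,0,1],[0,0,0.2,0.05,0.4,0,1],[0,0,0.4,0.05,0.5,0,1],[0,0,0.6,0.05,0.6,0,1],[0,0,0.8,0,0.6,0,1],[0,0,1,0,0.6,0,1],[0,0,1,0,0.6,0,1]],
  ],
)

```text
t: 8.4
tcp_pos: [0.5148, 0.2161, 0.2172]
tool_rot: [0.412, 0.911, 0.0, 0.0]
force: [-0.3, 0.0, 0.8]
finger_gap: 0.0
```

>>> move_arm(
  plan=[
    [[0,0,0.2,0,0,0,1],[0,0,0.4,-0.05,0.05,0,1],[0,0,0.6,-0.1,0.1,0,1],[0,0,0.8,-0.2,0.2,0,1],[0,0,1,-0.3,0.3,0,1],[0,0,1,-0.4,0.4,0,1],[0,0,1,-0.495,0.495,0,1],[0,0,1,-0.495,0.495,0,1]],
  ],
)

```text
t: 9.4
tcp_pos: [0.5852, 0.2104, 0.2172]
tool_rot: [0.73, 0.683, 0.0, 0.0]
force: [-0.1, 0.6, 0.3]
finger_gap: -0.001
```

```bash
python3 - <<'E'
from h import *
rep()
print(status.sense()['q'].round(2))
s=np.load('scene.npz')['img']
cv2.imwrite('pics/c3.png',cv2.resize(s[130:330,270:470],None,fx=2.4,fy=2.4,interpolation=2)[...,::-1])
E
```

```text
t 9.4 tcp unit mm [ 1.3 92.2] z 217.2 F unit [-0.1  0.6] 0.3 gap -0.001 tool x,z [0.066 0.998 0.   ] [ 0.001  0.    -1.   ]
scene knob unit mm [-1. 30.] 212.4 773 1.75
top knob unit mm [-1.5 31.7] 213.1 474 0.9
[0.17 0.56 1.48 0.   1.1  0.23]
```

View pics/c3.png

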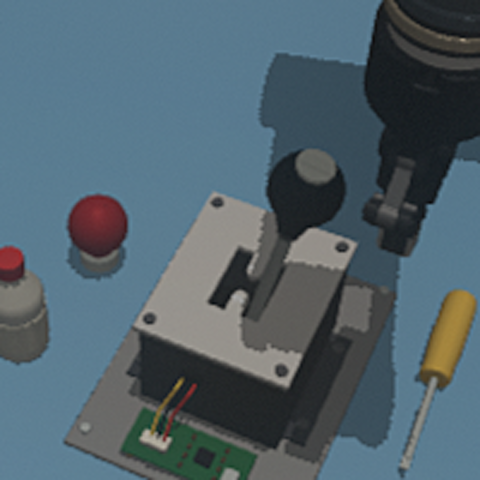

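The lever stands at neutral and the fingers are to its left, level with it. Now I'll push it across.

>>> move_arm(
  plan=[
    [[0,0,0,-0.1,0.01,0,1],[0,0,0,-0.2,0.01,0,1],[0,0,0,-0.25,0.01,0,1],[0,0,0,-0.29,0.01,0,1],[0,0,0,-0.33,0.01,0,1],[0,0,0,-0.37,0.01,0,1],[0,0,0,-0.41,0.01,0,1],[0,0,0,-0.45,0.01,0,1]],
  ],
)

```text
t: 10.5
tcp_pos: [0.5821, 0.1653, 0.2173]
tool_rot: [0.73, 0.683, 0.0, 0.0]
force: [-0.1, 1.8, 2.4]
finger_gap: -0.001
```

```bash
python3 - <<'E'
from h import *
rep()
s=np.load('scene.npz')['img'];t=np.load('top.npz')['img']
A=cv2.resize(s[140:300,310:470],(480,480),interpolation=2);B=cv2.resize(t[200:300,220:320],(300,300));B=cv2.copyMakeBorder(B,0,180,0,0,0)
cv2.imwrite('pics/c4.png',np.hstack([A,B])[...,::-1])
E
```

```text
t 10.5 tcp unit mm [ 1.2 47. ] z 217.3 F unit [-0.2  1.8] 2.4 gap -0.001 tool x,z [0.067 0.998 0.   ] [ 0.  0. -1.]
scene knob unit mm [ 0.3 17.2] 214.8 736 6.07
top knob unit mm [-1.7 13.4] 215.3 183 0.7
```

View pics/c4.png

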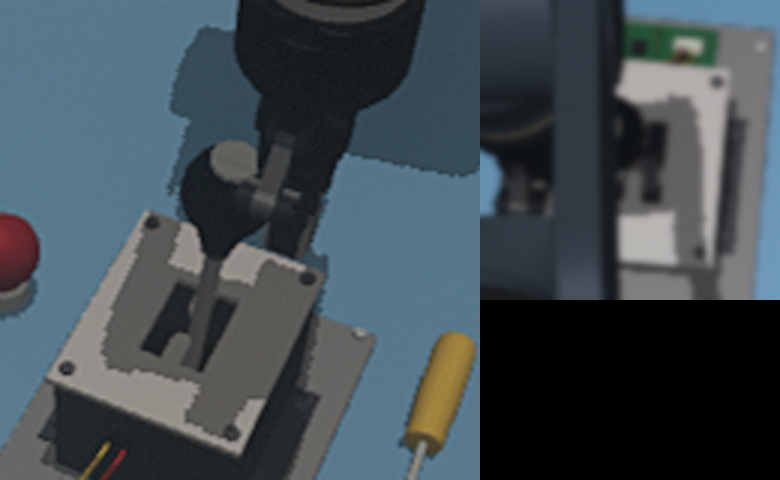

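The shaft is between the tongues and moving freely at about 2 N. I'll carry on across.

>>> move_arm(
  plan=[
    [[0,0,0,-0.05,0,0,1],[0,0,0,-0.1,0,0,1],[0,0,0,-0.15,0,0,1],[0,0,0,-0.2,0,0,1],[0,0,0,-0.25,0,0,1],[0,0,0,-0.3,0,0,1],[0,0,0,-0.35,0,0,1],[0,0,0,-0.39,0,0,1]],
  ],
)

```text
t: 11.6
tcp_pos: [0.5793, 0.1262, 0.2173]
tool_rot: [0.731, 0.683, -0.0, -0.0]
force: [-0.2, 1.8, 1.4]
finger_gap: 0.0
```

```bash
python3 - <<'E'
from h import *
rep()
E
```

```text
t 11.6 tcp unit mm [1.1 7.8] z 217.3 F unit [-0.4  1.8] 1.4 gap 0.0 tool x,z [ 0.067  0.998 -0.   ] [-0. -0. -1.]
scene knob unit mm [  1.7 -16. ] 214.6 696 6.58
top knob unit mm [ -0.3 -25.9] 214.6 71 0.78
```

>>> move_arm(
  plan=[
    [[0,0,0,-0.02,0,0,1],[0,0,0,-0.04,0,0,1],[0,0,0,-0.04,0,0,1],[0,0,0,0.02,0,0,1],[0,0,0,0.15,0,0,1],[0,0,0,0.35,0,0,1],[0,0,0,0.55,0,0,1],[0,0,0,0.6,0,0,1]],
  ],
)

```text
t: 12.7
tcp_pos: [0.5833, 0.1886, 0.2173]
tool_rot: [0.73, 0.684, 0.0, 0.0]
force: [0.1, -0.2, 0.3]
finger_gap: -0.0
```

```bash
python3 - <<'E'
from h import *
rep()
E
```

```text
t 12.7 tcp unit mm [ 0.8 70.3] z 217.3 F unit [ 0.1 -0.2] 0.3 gap -0.0 tool x,z [0.065 0.998 0.   ] [ 0.  0. -1.]
scene knob unit mm [ -0.6 -31. ] 211.7 732 2.08
top knob unit mm [ -1.5 -29.8] 212.5 380 0.61
```

The knob is in the right channel at neutral (y = -30.5 mm). I'll go back around behind it.

>>> move_arm(
  plan=[
    [[0,0,0,0,-0.1,0,1],[0,0,-0.2,0,-0.25,0,1],[0,0,-0.4,0,-0.4,0,1],[0,0,-0.6,0,-0.55,0,1],[0,0,-0.8,0,-0.7,0,1],[0,0,-1,0,-0.78,0,1],[0,0,-1,0,-0.78,0,1],[0,0,-1,0,-0.78,0,1]],
  ],
)

```text
t: 13.8
tcp_pos: [0.5059, 0.1913, 0.2175]
tool_rot: [0.415, 0.91, 0.0, 0.0]
force: [0.6, -0.5, -0.1]
finger_gap: 0.002
```

>>> move_arm(
  plan=[
    [[0,0,-0.2,-0.1,-0.1,0,1],[0,0,-0.4,-0.2,-0.2,0,1],[0,0,-0.6,-0.3,-0.3,0,1],[0,0,-0.8,-0.4,-0.4,0,1],[0,0,-1,-0.5,-0.5,0,1],[0,0,-1,-0.6,-0.6,0,1],[0,0,-1,-0.71,-0.71,0,1],[0,0,-1,-0.71,-0.71,0,1]],
  ],
)

```text
t: 14.8
tcp_pos: [0.499, 0.0904, 0.2173]
tool_rot: [0.035, 0.999, -0.0, -0.0]
force: [0.5, -0.1, -0.1]
finger_gap: -0.001
```

```bash
python3 - <<'E'
from h import *
rep(cut=-.04)
E
```

```text
t 14.8 tcp unit mm [-76.6 -33.4] z 217.3 F unit [ 0.5 -0. ] -0.1 gap -0.001 tool x,z [-0.997  0.071  0.   ] [-0. -0. -1.]
scene knob unit mm [ -0.8 -31.2] 211.7 744 2.0
top knob unit mm [ -2.6 -30.2] 213.6 115 0.68
```

>>> move_arm(
  plan=[
    [[0,0,0,-0.13,0.03,0.04,1],[0,0,0,-0.26,0.03,0.04,1],[0,0,0,-0.36,0.03,0.04,1],[0,0,0,-0.41,0.03,0.04,1],[0,0,0,-0.46,0.03,0.04,1],[0,0,0,-0.51,0.03,0.04,1],[0,0,0,-0.56,0.03,0.04,1],[0,0,0,-0.61,0.03,0.04,1]],
  ],
)

```text
t: 15.9
tcp_pos: [0.5601, 0.0904, 0.2134]
tool_rot: [0.034, 0.999, 0.0, -0.0]
force: [-3.1, 0.5, 1.5]
finger_gap: 0.001
```

>>> move_arm(
  plan=[
    [[0,0,0,-0.03,0,0,1],[0,0,0,-0.06,0,0,1],[0,0,0,-0.09,0,0,1],[0,0,0,-0.12,0,0,1],[0,0,0,-0.15,0,0,1],[0,0,0,-0.18,0,0,1],[0,0,0,-0.21,0,0,1],[0,0,0,-0.23,0,0,1]],
  ],
)

```text
t: 16.9
tcp_pos: [0.5826, 0.0889, 0.2128]
tool_rot: [0.034, 0.999, 0.0, -0.001]
force: [-3.5, 1.4, -3.0]
finger_gap: 0.0
```

```bash
python3 - <<'E'
from h import *
rep(cut=.025)
s=np.load('scene.npz')['img']
cv2.imwrite('pics/c5.png',cv2.resize(s[140:340,270:470],None,fx=2.4,fy=2.4,interpolation=2)[...,::-1])
E
```

```text
t 16.9 tcp unit mm [  6.9 -29.2] z 212.8 F unit [-3.5  1.2] -3.0 gap 0.0 tool x,z [-0.998  0.067  0.001] [-0.001  0.    -1.   ]
scene knob unit mm [ 42.  -31.4] 208.1 665 1.34
```

View pics/c5.png

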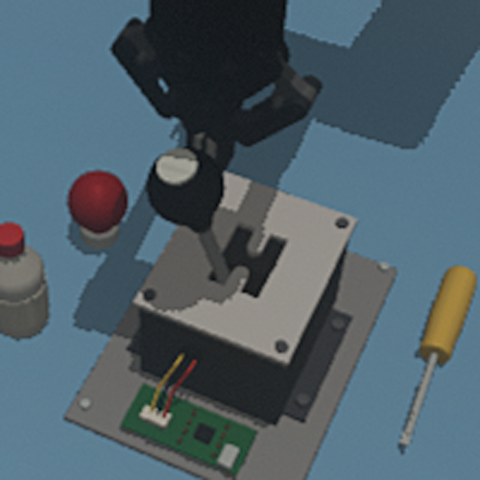

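The shaft is in the third slot, with the knob about 42 mm forward. I'll make the last few millimetres slowly and watch the force.

>>> move_arm(
  plan=[
    [[0,0,0,-0.01,0,0,1],[0,0,0,-0.02,0,0,1],[0,0,0,-0.03,0,0,1],[0,0,0,-0.04,0,0,1],[0,0,0,-0.05,0,0,1],[0,0,0,-0.06,0,0,1],[0,0,0,-0.065,0,0,1],[0,0,0,-0.065,0,0,1]],
  ],
)

```text
t: 18.0
tcp_pos: [0.5891, 0.0884, 0.2133]
tool_rot: [0.034, 0.999, -0.0, -0.0]
force: [-3.5, -0.2, -1.9]
finger_gap: -0.001
```

```bash
python3 - <<'E'
from h import *
rep(cut=.03)
E
```

```text
t 18.0 tcp unit mm [ 13.4 -29.3] z 213.3 F unit [-3.5 -0.4] -1.9 gap -0.001 tool x,z [-0.998  0.067  0.001] [-0.001  0.    -1.   ]
scene knob unit mm [ 48.4 -31.5] 206.6 654 1.22
```

>>> move_arm(
  plan=[
    [[0,0,0,-0.005,0,0,1],[0,0,0,-0.01,0,0,1],[0,0,0,-0.015,0,0,1],[0,0,0,-0.015,0,0,1],[0,0,0,-0.015,0,0,1],[0,0,0,-0.015,0,0,1],[0,0,0,-0.015,0,0,1],[0,0,0,-0.015,0,0,1]],
  ],
)

```text
t: 19.1
tcp_pos: [0.5893, 0.0884, 0.2132]
tool_rot: [0.034, 0.999, -0.0, -0.002]
force: [-6.7, 0.3, 0.3]
finger_gap: 0.003
```

>>> move_arm(
  plan=[
    [[0,0,0,-0.005,0,0,1],[0,0,0,-0.01,0,0,1],[0,0,0,-0.01,0,0,1],[0,0,0,-0.01,0,0,1],[0,0,0,-0.01,0,0,1],[0,0,0,-0.01,0,0,1],[0,0,0,-0.01,0,0,1],[0,0,0,-0.01,0,0,1]],
  ],
)

```text
t: 20.1
tcp_pos: [0.5894, 0.0884, 0.2132]
tool_rot: [0.034, 0.999, -0.0, -0.003]
force: [-8.8, 0.4, 3.1]
finger_gap: -0.001
```

The stop is taking up force (8.8 N, no more travel), so the lever is home. I'll retreat and look.

>>> move_arm(
  plan=[
    [[0,0,0,0.03,0,0,1],[0,0,0,0.15,0,0,1],[0,0,0,0.3,0,0,1],[0,0,0,0.45,0,0,1],[0,0,0,0.6,0,-0.1,1],[0,0,0,0.75,0,-0.3,1],[0,0,0,0.9,0,-0.5,1],[0,0,0,0.9,0,-0.5,1]],
  ],
)

```text
t: 21.1
tcp_pos: [0.5019, 0.0944, 0.2653]
tool_rot: [0.033, 0.999, -0.0, 0.002]
force: [-0.4, 0.4, -0.7]
finger_gap: -0.002
```

```bash
python3 - <<'E'
from h import *
rep(cut=.01)
for n in('scene','top'):
    s=dict(np.load(n+'.npz'));P=pts(s);I=s['img'].astype(int)
    box=(P[...,0]>.25)&(P[...,0]<.75)&(P[...,1]>-.15)&(P[...,1]<.3)
    for nm,mm in(('red',box&(I[...,0]>90)&(I[...,1]<70)),('yellow',box&(I[...,0]>120)&(I[...,2]<80)&(I[...,1]>90))):
        k,l,c,_=cv2.connectedComponentsWithStats(mm.astype(np.uint8))
        for i in range(1,k):
            if c[i,4]>15: print(nm,c[i].tolist(),np.median(P[l==i],axis=0).round(3))
s=np.load('scene.npz')['img']
cv2.imwrite('pics/c6.png',cv2.resize(s[130:410,240:490],None,fx=2,fy=2,interpolation=2)[...,::-1])
E
```

```text
t 21.1 tcp unit mm [-74.  -29.1] z 265.3 F unit [-0.4  0.4] -0.7 gap -0.002 tool x,z [-0.998  0.067 -0.004] [ 0.004 -0.    -1.   ]
scene knob unit mm [ 48.2 -31.5] 206.4 652 1.16
top knob unit mm [ 48.5 -29.7] 206.4 409 0.75
red [301, 211, 19, 16, 225] [ 0.53  -0.018  0.062]
red [268, 233, 12, 10, 93] [ 0.623 -0.044  0.105]
yellow [447, 251, 21, 36, 391] [0.509 0.259 0.024]
red [348, 229, 11, 10, 88] [ 0.621 -0.041  0.104]
red [333, 277, 13, 14, 147] [ 0.524 -0.018  0.063]
```

View pics/c6.png

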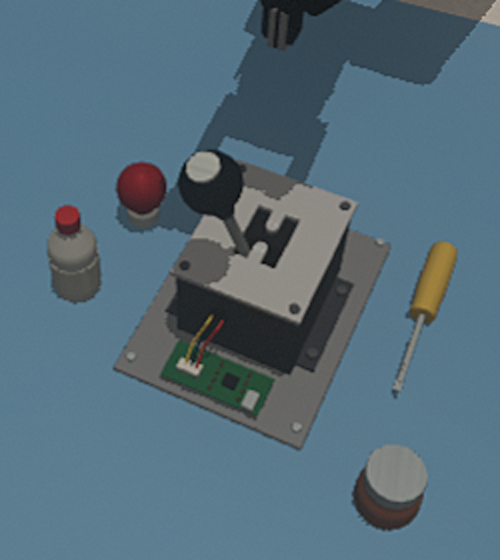

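The lever stands in the third slot, and the other objects are where they were. Handing in.

```bash
python3 -c "
from station import manip
print(manip.sign_off())"
```

```text
the job is handed in; nothing more can be done
None
```

The lever is fully home in third, and I handed the job in at about 21 s of the 48 s allowed. With the fingers shut, I pushed the knob forward from between neutral and second to neutral, then straight across to the right channel. From there I pushed it forward into third until the rubber stop pushed back at about 9 N with no more travel. I then backed the arm clear.

**Last checks:**
- **Knob:** with the arm clear, it measured 48 mm ahead of the unit's origin, 30 to 31.5 mm to its right and 206 mm up. The two cameras agree within 2 mm, and this matches fully home in third.
- **Path:** in the right channel the knob never measured more than about 2.6 mm back of neutral, so it did not dip into fourth.
- **Force:** the highest wrist reading between moves was about 9 N.
- **Other objects:** the bottle and spare knob measured unmoved in both cameras, within about 2 mm. The screwdriver was unmoved in the scene view; the arm hid it from the top camera. I checked the jar only by eye, and it looks undisturbed.

Knob readings taken while the black fingers touched the ball were poor, so I relied on those taken after backing off.

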